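# Put the hand plane away in its case

## Robot

A 6-joint arm with a two-finger parallel gripper is mounted at the origin on the work surface. World frame = base frame: x ahead of the robot, y to its left, z up, the work surface at z = 0. Lengths are in mm, angles in rad, forces in N, time in s.
With the tool pointing down it reaches from about 300 to 750 mm from the base axis. Payload 8.5 kg.
Tool frame: the origin (TCP) lies between the finger pads, 19 mm behind the fingertips; this is the grasp point; z points along the fingers, y is the direction in which the jaws open and shut (so a half turn about z gives the same grasp; the last joint's range is limited). The gripper opens to 88 mm and grips with 3 to 60 N. Pads are 18 mm wide; open, the fingers measure 123 mm over their backs; the gripper's body (75 mm by 187 mm) begins 45 mm behind the grasp point.
Start: joints at [0.949, 0.381, 1.297, -0, 1.464, -0.215], TCP at [217.61, 505.101, 257.448] pointing down, gripper open.
Joint ranges: [-3.11, 3.11], [-0.89, 2.33], [0.22, 2.48], [-1.42, 4.56], [0.17, 2.85], [-2.88, 2.88]. Speed limits (rad/s): [2.39, 2.39, 3.14, 3.14, 3.14, 3.14].

## Interface

Orientations are given as a unit quaternion [x, y, z, w].
In Python, from workcell import r, jaws, solver, camera, order gives the robot as it stands. Calls block until the motion is done:
- r.movep(position, orientation): joint-space move of the TCP to a pose.
- r.move_linear(position, frame=None, rate=150, max_force=None): straight line of the TCP; frame=None keeps the orientation; rate is the mean speed in mm/s. With max_force (N) it stops when the force on the tool has changed by that much, and returns True; else False.
- r.movej(angles): joint-space move.
- jaws.ungrasp() and jaws.gripper_close(squeeze=None): open the fingers fully, or close them until they stop; squeeze is the grip in N (None keeps the last).
- r.hold(seconds).
- solver.ik(position, orientation): joint angles nearest the present ones, or None.
- camera(name): name is "scene" or "top" or "wrist"; returns a dict with "pixels" (384x512x3 uint8, blue, green, red), "fx", "fy", "cx", "cy" (pixels), "k1" (the pictures are not rectified: a ray, as slopes to the right and down, at radius r is drawn at 1 + k1 r^2 times it, then the intrinsics apply), "xyz" and "attitude" of the camera in the world; the wrist camera has in their place "T_tool_cam" (4x4, takes a point from camera to tool coordinates, whose origin is the TCP and whose axes are the flange's). Camera axes: x right, y up, looking along -z (the intrinsics and any distortion apply to the point x, -y, -z); pixel columns grow to the right and rows downward; lengths in mm; the calibration is good to about 2 mm. A picture is of the moment at which its call begins: read the wrist's pose just before it. There is no depth.
A pose or a line that the arm cannot do raises r.MotionError and nothing moves.
- order.sign_off(): hands the job in, once; it reports no verdict.
Readings, each from a call of its own:
- r.current_time_s(): time.
- r.current_joints(): joint angles.
- r.current_qd(): joint speeds.
- r.current_joint_efforts(): joint torques, N m.
- r.current_eef_pos(): TCP position.
- r.current_orientation(): TCP orientation.
- r.current_wrist_force(): force on the tool from outside, world axes, zero at the start.
- r.current_moment(): the same for the moment, N m.
- r.current_gripper_width(): opening from 0.0 (shut) to 1.0 (fully open).
Only numpy, scipy, OpenCV 4.12 (cv2) and the standard library are available. Lean on these libraries where they do the work, as an engineer would, in place of code of your own. Each camera call takes 0.05 s, during which the arm holds its last target. There are 200 camera calls.

## Task

Put the wooden hand plane away: lay it flat on the floor of its open case, lengthways between the two low ribs and without dropping it, then let go of it. Then close the case's lid fully, without slamming it. Leave the other tools and wood on the bench where they are.

Things in the scene. Friction and masses are not known exactly. Their poses are not given: they have to be found in the camera images.
- plane: Loose wooden hand plane on its flat sole: dark solid block 160 long (x) x 44 wide (y) x 40 high, 385 to 715 g. Origin at the sole's centre, x to the toe, z up; starts with x pointing away from the robot within 25 degrees; may lie in the case either way round. Grip its flat upright sides. On top, at most 54 above the sole: wedge and iron (x -36 to +20), round knob (x +58).
- case: Wooden case fixed to the bench: tray 206 (x) x 146 (y) x 36 high, walls and floor 8 thick. Origin under its centre, x towards the hinge on its far rim (away from the robot within 15 degrees), z up. The lid hangs half open over the tray and blocks a tool pointing straight down at its middle: reach in from the robot's side, tool leaning back some 25 to 35 degrees, like the lid.
- case_floor (a point): Centre of the tray's inner floor (190 x 130), 8 above the bench. Axes as the case. On the floor two low ribs run along x, 170 long, 6 wide, 10 high, centred at y = -31 and +31: the gap between them is 56. The plane goes in this gap, sole on the floor.
- case_hinge (a point): Point on the lid's hinge axis, at the middle of the far rim: x = +103, z = 36 in the case's frame. The hinge axis runs along the case's y.
- lid (a joint): Lid angle, rad: 0 fully closed, grows as the near edge lifts, stops at 1.0; starts at 0.93 to 1.0. Stays wherever it is left (hinge friction 0.5 N m, lid 300 g); 1 to 3 N square to it at the near edge closes it. Hollow cover: skirt 206 x 146 x 28 deep, flat top 8 thick whose near edge juts 30 past it: its outer face is 36 from the hinge axis square to the lid, and 72 above the bench when closed.
- lid_pull (a point): Middle of the top of a dark wooden grip strip on the lid's outer face: 90 long (parallel to the hinge), 14 wide, 20 high, centred 186 from the hinge axis along the lid. This point is 56 from the hinge axis square to the lid. Axes turn with the lid, z square to its outer face.
- stone: Bystander: grey sharpening stone on a wooden base, 160 x 54 x 28 high, loose, between case and plane. Origin under its centre.
- chisel: Bystander: loose chisel 200 long, 26 high, lying nearest the robot, between case and plane, blade pointing away from the robot. Origin on the bench, its x along the blade; the tool spans x -75 to +125.
- flask: Bystander: loose black drinking flask, 72 across, 222 tall, standing to one side. Origin under its centre.
- mallet: Bystander: loose wooden mallet 300 long, 50 high, lying to one side. Origin under the handle.
- fclamp: Bystander: loose bar clamp 260 long, 20 high, lying beyond the case and plane. Origin under its bar.
- strip: Bystander: loose dark wood strip 240 x 30 x 12 high, lying beyond the case and plane. Origin under its centre.

How it is judged:
By the outcome, as a careful person would: the job done as asked, in the order asked, and still so for the second after the job is handed in, with the robot touching nothing.
It also fails if it takes over 64 s, if anything falls off the work surface, if the arm or the gripper's body presses on something with over 40 N, if the wrist force passes 120 N, or if a joint passes its speed limit or range.

## Working session

There is one attempt and no reset: what is moved stays moved. The work goes in short steps, each a Python script; the robot and the scene stay as the last script left them, time stands still between calls to the robot, and variables do not carry over. Pictures are saved under pics/ and viewed, about 8 in all and at most 12, crops included, and the job is handed in when it is done.

```bash
mkdir -p pics; ls; python3 - <<'E'
from workcell import r,jaws,solver,camera,order
import cv2,pickle
d={}
for n in("scene","top"):
    c=camera(n);d[n]=c;cv2.imwrite(f"pics/{n}0.png",c["pixels"])
    print(n,{k:v for k,v in c.items() if k!="pixels"})
pickle.dump(d,open("c0.pkl","wb"))
a=d
import numpy as np
im=np.vstack([cv2.resize(d["top"]["pixels"],(800,600))])
cv2.imwrite("pics/top0b.png",im)
print(r.current_time_s(),r.current_orientation())
E
```

```text
pics
scene {'fx': 369.81462758158926, 'fy': 369.81462758158926, 'cx': 252.15652866155114, 'cy': 196.09937488752982, 'k1': -0.04857446919263653, 'xyz': array([1155.02585488, -341.01785671,  862.8631334 ]), 'attitude': array([0.29385603, 0.1700251 , 0.4630101 , 0.81875622])}
top {'fx': 491.58558571250666, 'fy': 491.58558571250666, 'cx': 253.865524942736, 'cy': 201.3436145342476, 'k1': 0.05899355601378119, 'xyz': array([ 379.7832888 ,   19.06159715, 1514.76870674]), 'attitude': array([ 0.0391432 , -0.05713382, -0.69934221,  0.71142393])}
0.1 [ 2.01992074e-01  9.79386952e-01 -5.80140767e-04 -2.54646982e-04]
```

View pics/top0b.png

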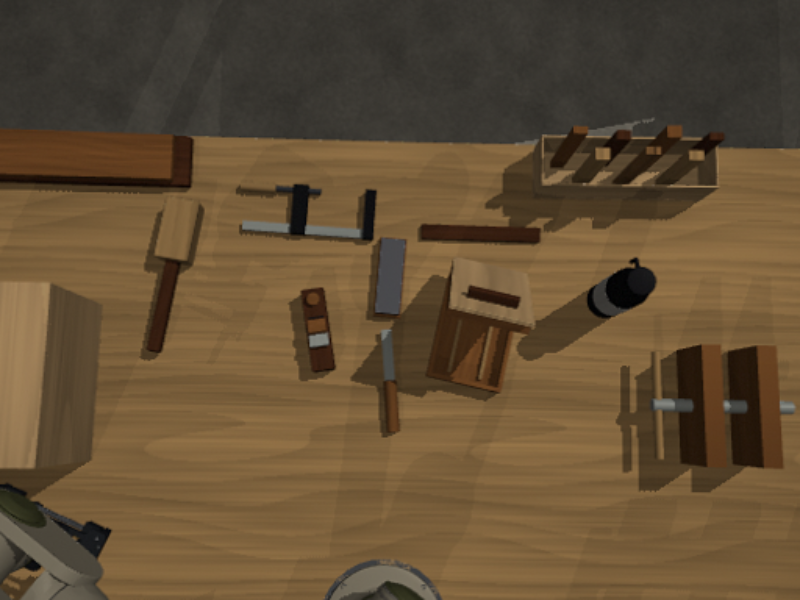

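View pics/scene0.png

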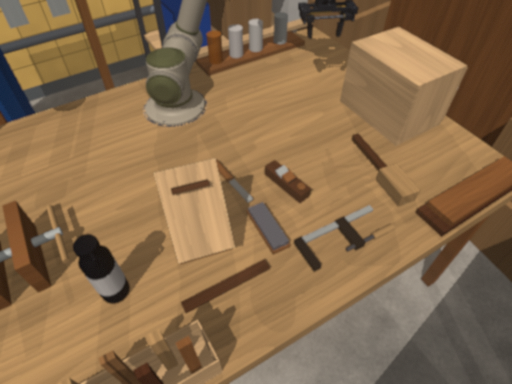

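The top view, drawn at 800x600, shows the plane at about (318,330) with its knob on the far end. The case is at about (480,325), with the stone at (390,277) and the chisel at (390,380) between them. I'll take one enlarged crop for precise corners.

```bash
cat > h.py <<'E'
import numpy as np,cv2,pickle
from scipy.spatial.transform import Rotation as R
def K(c): return np.array([[c["fx"],0,c["cx"]],[0,c["fy"],c["cy"]],[0,0,1]])
def proj(c,P):
    P=np.atleast_2d(P).astype(float)
    p=(P-c["xyz"])@R.from_quat(c["attitude"]).as_matrix()
    p=p*[1,-1,-1]
    return cv2.projectPoints(p,np.zeros(3),np.zeros(3),K(c),np.array([c["k1"],0,0,0]))[0][:,0]
def ray(c,uv,z):
    s=np.float64(uv).reshape(-1,1,2); n=cv2.undistortPoints(s,K(c),np.array([c["k1"],0,0,0.]))[:,0]
    d=np.c_[n[:,0],-n[:,1],-np.ones(len(n))]@R.from_quat(c["attitude"]).as_matrix().T
    return c["xyz"]+d*((z-c["xyz"][2])/d[:,2])[:,None]
E
python3 - <<'E'
from h import *
d=pickle.load(open("c0.pkl","rb"))
im=d["top"]["pixels"][150:260,185:350]
cv2.imwrite("pics/crop.png",cv2.resize(im,None,fx=4.8,fy=4.8,interpolation=cv2.INTER_CUBIC))
E
```

```text
(no output)
```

View pics/crop.png

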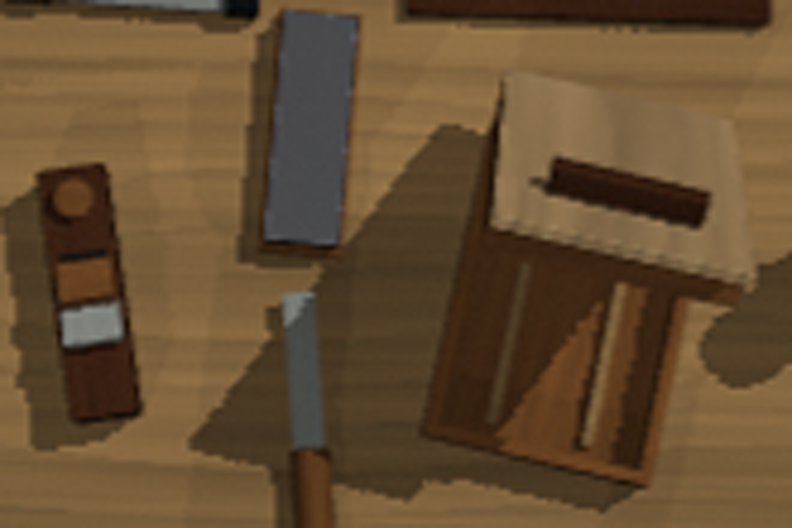

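Crop readings:
- **Plane top:** corners (38,173), (105,163), (142,410) and (72,422).
- **Case near rim:** (422,433) and (648,487).
- **Rib near ends:** about (493,421) and (588,446).
- **Lid near edge:** (492,232) and (755,290).
- **Lid pull top:** corners near (556,160), (709,192), (700,226) and (549,190).

Next I'll fit the poses.

```bash
cat > fit.py <<'E'
from h import *
from scipy.optimize import least_squares
d=pickle.load(open("c0.pkl","rb"));c=d["top"]
px=lambda a:(np.array(a,float)+.5)/4.8-.5+[185,150]
P=px([(38,173),(105,163),(142,410),(72,422)])
print("plane corners",ray(c,P,40).round(1).tolist())
def T(p,L):
    L=np.array(L,float);a=p[2];return np.c_[p[0]+np.cos(a)*L[:,0]-np.sin(a)*L[:,1],p[1]+np.sin(a)*L[:,0]+np.cos(a)*L[:,1],L[:,2]]
LP=[(80,22,40),(80,-22,40),(-80,-22,40),(-80,22,40)]
f=least_squares(lambda p:(proj(c,T(p,LP))-P).ravel(),[500,100,0],x_scale=[100,100,1]);print("plane",f.x,np.degrees(f.x[2]),f.fun.round(2))
C=px([(422,433),(648,487),(493,421),(588,446),(527,265)])
print("case",ray(c,C[:2],36).round(1).tolist(),ray(c,C[2:4],18).round(1).tolist())
LC=[(-103,73,36),(-103,-73,36),(-85,31,18),(-85,-31,18)]
LD=px([(492,232),(755,290),(556,160),(709,192),(700,226),(549,190)])
def lid(th,pts): # (along, y, normal)
    return [(103-a*np.cos(th)+0*n -n*np.sin(th)*-1*1,y,36+a*np.sin(th)+n*np.cos(th)) for a,y,n in pts]
LL=[(236,73,36),(236,-73,36),(193,45,56),(193,-45,56),(179,-45,56),(179,45,56)]
LL2=[LL[0],LL[1],(179,45,56),(179,-45,56),(193,-45,56),(193,45,56)]
g=lambda p:(np.r_[proj(c,T(p,LC))-C[:4],proj(c,T(p,lid(p[3],LL2)))-LD]).ravel()
f=least_squares(g,[450,-100,0,.95],x_scale=[100,100,1,1],loss="soft_l1");print("case",f.x,np.degrees(f.x[2]));print(f.fun.round(1).reshape(-1,2).tolist())
f2=least_squares(lambda p:(proj(c,T(p,LC))-C[:4]).ravel(),[450,-100,0],x_scale=[100,100,1]);print("case base only",f2.x)
# bystander stone near end & chisel
print(ray(c,px([(283,10),(359,15),(340,246),(263,243)]),28).round().tolist(),ray(c,px([(300,293),(310,450)]),15).round().tolist())
s=d["scene"]
print("stone/strip", ray(s,[(184,302),(268,262)],12).round().tolist())
E
python3 fit.py
```

```text
plane corners [[626.8, 169.6, 40.0], [634.1, 127.6, 40.0], [478.4, 100.2, 40.0], [470.2, 143.4, 40.0]]
plane [5.52404224e+02 1.35222856e+02 1.70676087e-01] 9.779019452256971 [-0.29 -0.23  0.18 -0.29  0.07  0.37  0.04  0.13]
case [[467.2, -75.0, 36.0], [436.0, -216.8, 36.0]] [[476.7, -121.2, 18.0], [461.9, -181.6, 18.0]]
case [ 5.52299811e+02 -1.68986193e+02 -2.14085516e-01  9.59480411e-01] -12.26619652713548
[[0.3, 0.0], [0.6, -0.0], [-0.2, 0.3], [-0.1, -0.2], [-0.5, -0.3], [-0.5, 0.5], [-0.9, 1.4], [-0.1, 2.3], [2.0, -2.5], [0.4, -2.7]]
case base only [ 5.52162837e+02 -1.69324627e+02 -2.22074875e-01]
[[738.0, 17.0, 28.0], [736.0, -32.0, 28.0], [586.0, -22.0, 28.0], [587.0, 27.0, 28.0]] [[557.0, 3.0, 15.0], [457.0, -5.0, 15.0]]
stone/strip [[747.0, -296.0, 12.0], [759.0, -62.0, 12.0]]
```

```bash
cat >> h.py <<'E'
PL=(552.4,135.2,.1707); CA=[552.2,-169.2,-.218]
def quat(a,deg):
    L=np.radians(deg);y=np.array([-np.sin(a),np.cos(a),0]);z=np.array([np.cos(a)*np.sin(L),np.sin(a)*np.sin(L),-np.cos(L)])
    return R.from_matrix(np.c_[np.cross(y,z),y,z]).as_quat()
def at(f,x,y,z): a=f[2];return np.array([f[0]+np.cos(a)*x-np.sin(a)*y,f[1]+np.sin(a)*x+np.cos(a)*y,z])
def wcam(r,camera):
    p,q=np.array(r.current_eef_pos()),r.current_orientation();c=camera("wrist")
    M=np.eye(4);M[:3,:3]=R.from_quat(q).as_matrix();M[:3,3]=p
    M=M@np.array(c["T_tool_cam"]);c["xyz"]=M[:3,3];c["attitude"]=R.from_matrix(M[:3,:3]).as_quat();return c
E
python3 - <<'E'
from h import *
from workcell import r,jaws,solver,camera,order
for f,x,z,l in[(PL,-5,35,30),(PL,-5,120,30),(CA,-13,43,30),(CA,-20,75,30),(CA,-60,140,30),(CA,-110,230,20)]:
    q=solver.ik(at(f,x,0,z),quat(f[2],l));print(x,z,None if q is None else np.round(q,2))
try:
    r.movep(at(CA,-110,0,230),quat(CA[2],20))
    c=wcam(r,camera);pickle.dump(c,open("w0.pkl","wb"));cv2.imwrite("pics/w0.png",c["pixels"])
    print(c["T_tool_cam"],c["k1"],c["fx"],r.current_time_s())
    L=[(-103,73,36),(-103,-73,36),(-85,31,18),(-85,-31,18),(-95,65,8),(-95,-65,8)]
    print(proj(c,[at(CA,*l) for l in L]).round(1).tolist())
except r.MotionError as e: print(e)
E
```

```text
-5 35 None
-5 120 [-0.01  0.43  1.82  0.23  0.39 -1.94]
-13 43 [-0.58  0.58  1.88  0.77  0.26 -2.65]
-20 75 [-0.59  0.5   1.88  0.61  0.32 -2.48]
-60 140 [-0.63  0.33  1.91  0.47  0.46 -2.35]
-110 230 [-0.64  0.14  1.77  0.18  0.92 -2.08]
[[ 1.79836210e-03  9.48808926e-01  3.15845511e-01  8.31214595e+01]
 [ 9.99997089e-01 -2.21435829e-03  9.58209128e-04  3.72912077e-01]
 [ 1.60855250e-03  3.15842869e-01 -9.48810147e-01 -1.27715979e+02]
 [ 0.00000000e+00  0.00000000e+00  0.00000000e+00  1.00000000e+00]] -0.09614997848905914 330.16212463308153 2.6
[[334.5, 109.3], [177.6, 108.9], [287.0, 118.0], [225.2, 117.8], [320.3, 104.9], [191.9, 104.6]]
```

View pics/w0.png

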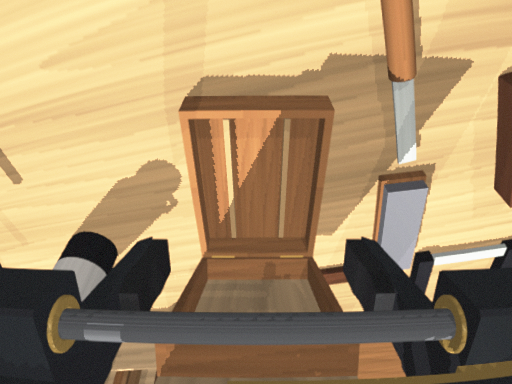

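The wrist view shows the tray with the near rim at rows 97–118 and columns 181–333. The ribs run from about (229,120) and (287,120) to (236,237) and (282,237). My predictions agree to about 1–3 px. I'll zoom in to refine the case, and scan IK for lean angles, since 30° failed at the plane.

```bash
python3 - <<'E'
from h import *
from workcell import r,jaws,solver,camera,order
im=pickle.load(open("w0.pkl","rb"))["pixels"][90:265,165:350]
cv2.imwrite("pics/w0c.png",cv2.resize(im,None,fx=3.4,fy=3.4,interpolation=cv2.INTER_CUBIC))
rz=R.from_euler("z",180,degrees=True)
for fl in(0,1):
  for l in(20,23,25,27,30,33):
    o=[]
    for f,x,z in[(PL,-5,35),(PL,-5,90),(PL,-5,170),(CA,-13,43),(CA,-20,75),(CA,-60,140)]:
        Q=R.from_quat(quat(f[2],l)); Q=Q*rz if fl else Q
        q=solver.ik(at(f,x,0,z),Q.as_quat());o.append("-" if q is None else np.round(q,2).tolist()[3:])
    print(fl,l,o)
E
```

```text
0 20 [[0.13, 0.43, -1.85], [0.1, 0.57, -1.81], [0.08, 0.79, -1.78], [0.25, 0.48, -2.11], [0.22, 0.55, -2.09], [0.2, 0.68, -2.08]]
0 23 [[0.19, 0.35, -1.91], [0.14, 0.49, -1.85], [0.1, 0.71, -1.8], [0.34, 0.4, -2.21], [0.3, 0.48, -2.16], [0.26, 0.61, -2.14]]
0 25 [[0.25, 0.29, -1.96], [0.17, 0.44, -1.88], [0.12, 0.66, -1.82], [0.43, 0.36, -2.3], [0.36, 0.43, -2.23], [0.31, 0.57, -2.19]]
0 27 [[0.33, 0.24, -2.05], [0.21, 0.39, -1.92], [0.14, 0.61, -1.84], [0.54, 0.31, -2.41], [0.45, 0.38, -2.31], [0.36, 0.52, -2.25]]
0 30 ['-', [0.29, 0.31, -2.01], [0.17, 0.53, -1.87], [0.77, 0.26, -2.65], [0.61, 0.32, -2.48], [0.47, 0.46, -2.35]]
0 33 ['-', [0.44, 0.23, -2.15], [0.22, 0.46, -1.93], '-', [0.85, 0.27, -2.73], [0.61, 0.4, -2.5]]
1 20 [[0.13, 0.43, 1.3], [0.1, 0.57, 1.33], [0.08, 0.79, 1.36], [0.25, 0.48, 1.03], [0.22, 0.55, 1.05], [0.2, 0.68, 1.06]]
1 23 [[0.19, 0.35, 1.24], [0.14, 0.49, 1.3], [0.1, 0.71, 1.34], [0.34, 0.4, 0.93], [0.3, 0.48, 0.98], [0.26, 0.61, 1.0]]
1 25 [[0.25, 0.29, 1.18], [0.17, 0.44, 1.26], [0.12, 0.66, 1.32], [0.43, 0.36, 0.84], [0.36, 0.43, 0.91], [0.31, 0.57, 0.95]]
1 27 [[0.33, 0.24, 1.09], [0.21, 0.39, 1.22], [0.14, 0.61, 1.3], [0.54, 0.31, 0.73], [0.45, 0.38, 0.83], [0.36, 0.52, 0.89]]
1 30 ['-', [0.29, 0.31, 1.14], [0.17, 0.53, 1.27], [0.77, 0.26, 0.49], [0.61, 0.32, 0.66], [0.47, 0.46, 0.79]]
1 33 ['-', [0.44, 0.23, 0.99], [0.22, 0.46, 1.22], [1.11, 0.22, 0.15], [0.85, 0.27, 0.41], [0.61, 0.4, 0.64]]
```

View pics/w0c.png

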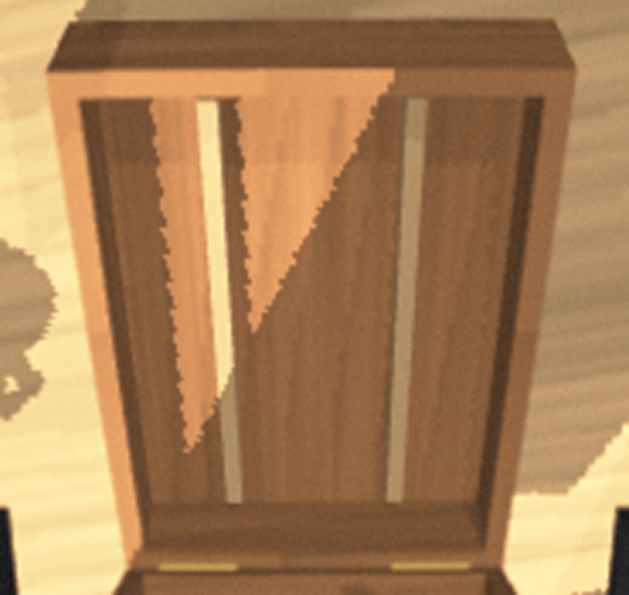

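Zoom readings in crop px:
- **Outer near rim:** (48,72) and (577,70).
- **Inner near rim:** (79,100) and (545,97).
- **Rib far ends:** (235,502) and (394,502).
- **Far inner rim:** about (138,550) and (492,550).

I'll combine these with the top view. Then I'll pick up with a 26° lean, which IK can reach at both the plane and the case.

```bash
python3 - <<'E'
from h import *
from scipy.optimize import least_squares
w=pickle.load(open("w0.pkl","rb"));t=pickle.load(open("c0.pkl","rb"))["top"]
W=(np.array([(48,72),(577,70),(79,100),(545,97),(235,502),(394,502)])+.5)/3.4-.5+[165,90]
LW=[(-103,-73,36),(-103,73,36),(-95,-65,36),(-95,65,36),(85,-31,18),(85,31,18)]
C=(np.array([(422,433),(648,487),(493,421),(588,446)])+.5)/4.8-.5+[185,150]
LC=[(-103,73,36),(-103,-73,36),(-85,31,18),(-85,-31,18)]
gw=lambda p:(proj(w,[at(p,*l) for l in LW])-W)
gt=lambda p:(proj(t,[at(p,*l) for l in LC])-C)*2
for n,g in(("w",gw),("t",gt),("both",lambda p:np.r_[gw(p),gt(p)])):
    f=least_squares(lambda p:g(p).ravel(),CA,x_scale=[100,100,1]);print(n,f.x.round(3).tolist(),f.fun.round(1).tolist())
E
python3 - <<'E'
from h import *
from workcell import r,jaws,solver,camera,order
q=quat(PL[2],26)
r.movep(at(PL,-5,0,170),q)
r.move_linear(at(PL,-5,0,90),rate=150)
print(r.move_linear(at(PL,-5,0,36),rate=60,max_force=6))
print(r.current_eef_pos(),r.current_wrist_force())
jaws.gripper_close(squeeze=45)
print("w",r.current_gripper_width()*88,r.current_wrist_force())
r.move_linear(at(PL,-5,0,60),rate=60); r.hold(.3)
print("w",r.current_gripper_width()*88,r.current_wrist_force(),r.current_moment(),r.current_time_s())
c=wcam(r,camera);pickle.dump(c,open("w1.pkl","wb"));cv2.imwrite("pics/w1.png",c["pixels"])
E
```

```text
w [554.005, -168.528, -0.211] [-0.5, 0.2, 0.3, 0.2, -0.1, -0.3, 0.2, -0.0, -0.0, 0.1, 0.1, 0.0]
t [552.163, -169.325, -0.222] [0.3, -0.4, 0.7, 0.3, -0.5, 0.4, -0.5, -0.3]
both [553.536, -168.525, -0.212] [-0.6, -0.3, 0.3, -0.2, -0.1, -0.8, 0.3, -0.4, -0.2, -0.1, -0.0, -0.2, 0.3, -0.6, 1.0, -1.0, -0.5, -0.2, -0.4, -1.3]
False
[547.66560741 134.34401836  36.31413693] [ 0.21048883 -0.18601286  0.30963909]
w 43.28686890632961 [-0.88354014  1.68329625  1.08756811]
w 43.45229312520205 [-0.02867982  0.42350892 -5.21390576] [-0.06642893  0.60733472  0.02440818] 7.0917
```

View pics/w1.png

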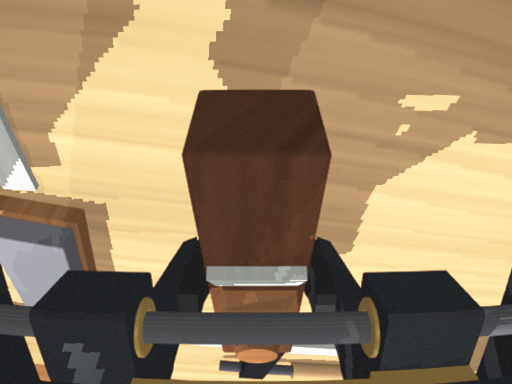

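The plane is held: jaw width 43.4 mm, weight about 5.2 N. The heel face shows corners at (183,156), (330,156), (200,91) and (314,91). I'll check its tilt and height in the grip by fitting these, using the fused case pose from here on.

```bash
sed -i 's/CA=\[.*\]/CA=[553.5,-168.6,-.212]/' h.py; python3 - <<'E'
from h import *
from scipy.optimize import least_squares
w=pickle.load(open("w1.pkl","rb"))
W=np.array([(183,156),(330,156),(200,91),(314,91)])
L=np.array([(-80,-22,40),(-80,22,40),(-80,-22,0),(-80,22,0)],float)
def g(p):
    Q=R.from_euler("zy",[p[4],p[3]]).as_matrix(); return (proj(w,L@Q.T+p[:3])-W).ravel()
f=least_squares(g,[552.4,135.2,24,0,.17],x_scale=[10,10,10,.1,.1]);print(f.x.round(3),f.fun.round(1))
for pz in(-.05,0,.05):
  f=least_squares(lambda p:g([p[0],p[1],p[2],pz,p[3]]),[552.4,135.2,24,.17],x_scale=[10,10,10,.1]);print(pz,f.x.round(3),f.fun.round(1))
from workcell import r,solver
for x,z in[(-14,46),(-16,80),(-45,150),(-60,200)]:
    q=solver.ik(at(CA,x,0,z),quat(CA[2],26));print(x,z,None if q is None else np.round(q,2))
E
```

```text
[5.57076e+02 1.36998e+02 1.96070e+01 1.30000e-02 1.74000e-01] [-0.   0.   0.2  0.1  0.1 -0.  -0.3 -0.1]
-0.05 [5.57726e+02 1.36315e+02 2.59550e+01 1.67000e-01] [-1.2 -2.3  2.4 -2.3 -0.8  3.  -0.7  3.1]
0 [5.57225e+02 1.36845e+02 2.09640e+01 1.73000e-01] [-0.3 -0.5  0.6 -0.4 -0.1  0.6 -0.4  0.6]
0.05 [5.56641e+02 1.37434e+02 1.58990e+01 1.79000e-01] [ 0.7  1.2 -1.2  1.4  0.7 -1.6 -0.1 -1.7]
-14 46 [-0.57  0.57  1.84  0.48  0.35 -2.35]
-16 80 [-0.57  0.5   1.81  0.38  0.43 -2.25]
-45 150 [-0.6   0.34  1.81  0.3   0.59 -2.18]
-60 200 [-0.61  0.24  1.77  0.26  0.72 -2.13]
```

The plane is level within about 0.7°, and its centre sits about 8 mm ahead of the TCP. I'll carry it over, enter along the lid's slope, and set it down under force watch.

```bash
python3 - <<'E'
from h import *
from workcell import r,jaws,solver,camera,order
r.move_linear(at(PL,-5,0,200),rate=150)
q=quat(CA[2],26)
r.movep(at(CA,-120,0,200),q); r.hold(.2)
print(r.current_gripper_width()*88,r.current_wrist_force())
print(r.move_linear(at(CA,-13,0,80),rate=100,max_force=15))
r.hold(.3)
print(r.current_eef_pos(),r.current_wrist_force(),r.current_time_s())
c=wcam(r,camera);pickle.dump(c,open("w2.pkl","wb"));cv2.imwrite("pics/w2.png",c["pixels"])
E
```

```text
42.01641047708027 [-0.46298025  0.37413597 -6.39257379]
False
[ 540.79705955 -165.91183572   80.15073786] [-1.36466659  1.17337895 -2.77317945] 11.6333
```

View pics/w2.png

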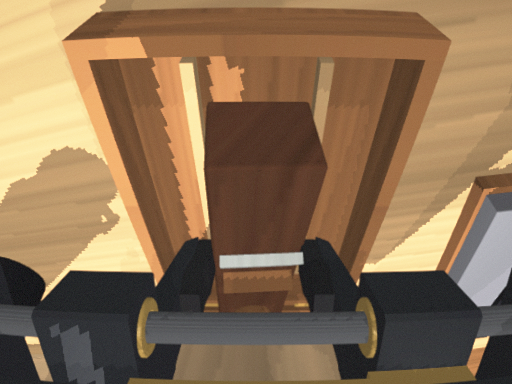

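The plane has shifted in the grip: the heel corners are now at (204,168), (326,168), (207,102) and (309,102). The wrist load has also dropped to 2.8 N. I'll fit its pose before going on.

```bash
cat > fp.py <<'E'
from h import *
from scipy.optimize import least_squares
def fitplane(w,W,L,p0):
    W=np.array(W,float);L=np.array(L,float)
    def g(p):
        Q=R.from_euler("ZYX",p[3:6]).as_matrix(); return np.r_[(proj(w,L@Q.T+p[:3])-W).ravel(),p[5]*20]
    f=least_squares(g,p0,x_scale=[10,10,10,.1,.1,.1]);p=f.x
    Q=R.from_euler("ZYX",p[3:6]).as_matrix()
    c=np.array([[x,y,z] for x in(-80,80) for y in(22,-22) for z in(0,40)])@Q.T+p[:3]
    a=CA[2];dx=c-[CA[0],CA[1],0];loc=np.c_[dx[:,:2]@np.array([[np.cos(a),-np.sin(a)],[np.sin(a),np.cos(a)]]),c[:,2]]
    print("pose",p[:3].round(1),"yaw-case,pitch,roll deg",np.degrees(p[3:]-[a,0,0]).round(1),"res",f.fun.round(1))
    print("corners in case",loc.round(0).tolist());return p
E
python3 - <<'E'
from fp import *
w=pickle.load(open("w2.pkl","rb"))
L=[(-80,-22,40),(-80,22,40),(-80,-22,0),(-80,22,0)]
p0=[549,-167,44,CA[2],0,0]
fitplane(w,[(204,168),(326,168),(207,102),(309,102)],L,p0)
L2=L+[(-36,-22,40),(-36,22,40)]
from workcell import r
print(r.current_moment(),r.current_wrist_force(),r.current_gripper_width()*88)
# rim check
print(proj(w,[at(CA,-103,-73,36),at(CA,-103,73,36),at(CA,-95,-65,36),at(CA,-95,65,36)]).round(0).tolist())
E
```

```text
pose [ 560.6 -172.9   21.4] yaw-case,pitch,roll deg [-2.8  5.7 -3.7] res [-0.6  0.5  0.3 -0.4  1.  -0.5 -0.5  0.3 -1.3]
corners in case [[-71.0, 23.0, 28.0], [-67.0, 25.0, 68.0], [-73.0, -21.0, 31.0], [-69.0, -18.0, 70.0], [88.0, 15.0, 12.0], [92.0, 18.0, 52.0], [86.0, -28.0, 15.0], [91.0, -26.0, 55.0]]
[0.06691261 0.37580657 0.002352  ] [-0.85172581 -0.57499363 -2.41676019] 42.45605892864833
[[61.0, 39.0], [451.0, 40.0], [88.0, 59.0], [425.0, 59.0]]
```

The plane slid about 20 mm down through the pads and pitched toe-down by roughly 6°. The toe is close to the tray floor, yawed by about −3° and off to the −y side. I'll grip harder, then undo the yaw and offset while lowering gently.

```bash
python3 - <<'E'
from h import *
from workcell import r,jaws,solver,camera,order
jaws.gripper_close(squeeze=60)
print(r.current_gripper_width()*88,r.current_wrist_force())
q=quat(CA[2]+.045,26)
print(r.move_linear(at(CA,-15,2,78),frame=q,rate=15,max_force=8),r.current_wrist_force())
for z in(74,70,66):
    s=r.move_linear(at(CA,-15,2,z),rate=20,max_force=5);print(z,s,r.current_eef_pos()[2],r.current_wrist_force().round(1),r.current_moment().round(2),r.current_gripper_width()*88)
    if s:break
r.hold(.2)
c=wcam(r,camera);pickle.dump(c,open("w3.pkl","wb"));cv2.imwrite("pics/w3.png",c["pixels"]);print(r.current_time_s())
E
```

```text
41.5865440165818 [-0.48068967  0.04059153 -2.27990565]
False [ 1.27757418 -0.72230209 -3.54992993]
74 False 73.89807350529212 [-1.9  0.4 -2.1] [0.12 0.36 0.  ] 41.61518352332095
70 False 69.95401260594252 [-2.9  0.7 -0.7] [ 0.09  0.42 -0.05] 41.58393497995754
66 False 65.93773287498439 [-2.5 -0.2 -0.1] [-0.01  0.31 -0.13] 41.511111979619436
13.5833
```

View pics/w3.png

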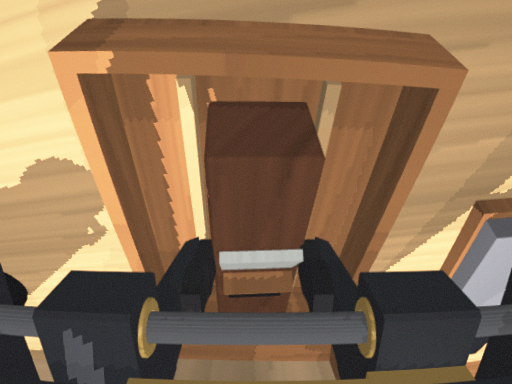

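In the tool frame the plane is nearly unchanged: heel at (205,166), (324,162), (207,103) and (307,103). It now rests almost fully on something, with a load of about 0 N. I'll fit again.

```bash
python3 - <<'E'
from fp import *
w=pickle.load(open("w3.pkl","rb"))
L=[(-80,-22,40),(-80,22,40),(-80,-22,0),(-80,22,0)]
fitplane(w,[(205,166),(324,162),(207,103),(307,103)],L,[549,-167,10,CA[2],0,0])
# gap px at floor at several x, ribs' inner top edges
for x in(-85,-60):print(x,proj(w,[at(CA,x,-28,18),at(CA,x,28,18)]).round(0).tolist())
im=w["pixels"][70:270,130:380];cv2.imwrite("pics/w3c.png",cv2.resize(im,None,fx=3,fy=3,interpolation=cv2.INTER_CUBIC))
E
```

```text
pose [ 562.1 -169.     7.1] yaw-case,pitch,roll deg [ 0.9  3.5 -4.1] res [-0.7 -0.4  0.5  0.6  1.1  0.5 -0.9 -0.7 -1.4]
corners in case [[-72.0, 22.0, 11.0], [-69.0, 25.0, 50.0], [-71.0, -22.0, 14.0], [-68.0, -19.0, 53.0], [88.0, 25.0, 1.0], [90.0, 28.0, 40.0], [89.0, -19.0, 4.0], [91.0, -16.0, 44.0]]
-85 [[190.0, 77.0], [327.0, 84.0]]
-60 [[195.0, 129.0], [317.0, 134.0]]
```

View pics/w3c.png

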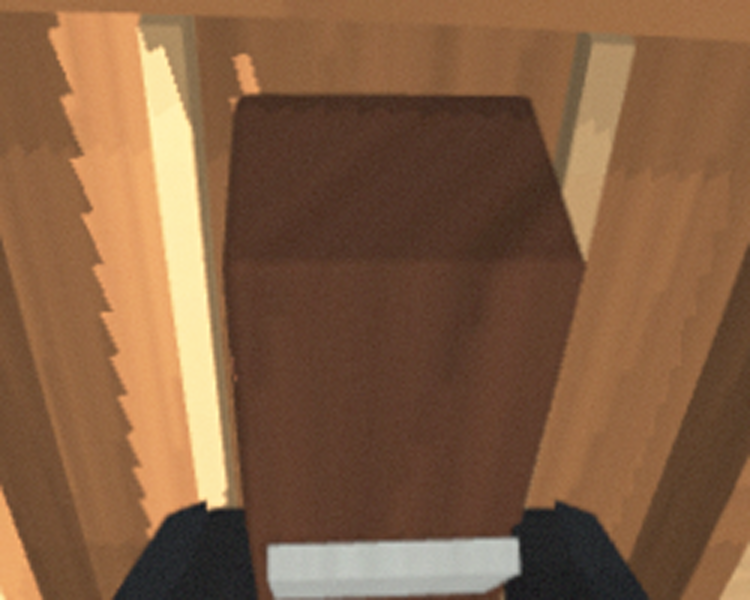

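Crop readings:
- **Heel top:** (225,262) to (585,262).
- **Heel bottom:** (238,97) to (528,97).
- **Rib inner sides:** about 203 on the left and 567 on the right.

The heel is centred between the ribs and slightly above the floor. I'll refit with these pixels, then lower further while easing it back from the far wall.

```bash
python3 - <<'E'
from fp import *
from workcell import r,jaws,solver,camera,order
w=pickle.load(open("w3.pkl","rb"))
L=[(-80,-22,40),(-80,22,40),(-80,-22,0),(-80,22,0)]
f=lambda a:(np.array(a)+.5)/3-.5+[130,70]
fitplane(w,f([(225,262),(585,262),(238,97),(528,97)]),L,[549,-167,10,CA[2],0,0])
p=r.current_eef_pos()
for i,(x,z) in enumerate([(-18,63),(-20,60),(-20,57),(-20,54),(-20,51)]):
    s=r.move_linear(at(CA,x,2,z),rate=15,max_force=6);print(z,s,r.current_eef_pos()[2].round(1),r.current_wrist_force().round(1),r.current_moment().round(2))
    if s or r.current_wrist_force()[2]>6:break
r.hold(.2)
c=wcam(r,camera);pickle.dump(c,open("w4.pkl","wb"))
im=c["pixels"][40:300,110:400];cv2.imwrite("pics/w4.png",cv2.resize(im,None,fx=2.7,fy=2.3,interpolation=cv2.INTER_CUBIC));print(r.current_time_s())
E
```

```text
pose [ 562.8 -170.    10.2] yaw-case,pitch,roll deg [ 0.2 -0.1 -3.8] res [-0.2  0.3 -0.1 -0.3  0.2 -0.3  0.2  0.4 -1.3]
corners in case [[-71.0, 22.0, 9.0], [-71.0, 25.0, 49.0], [-71.0, -22.0, 12.0], [-71.0, -19.0, 51.0], [89.0, 23.0, 9.0], [89.0, 25.0, 49.0], [89.0, -21.0, 12.0], [89.0, -18.0, 52.0]]
63 True 63.6 [0.9 0.1 3.2] [ 0.12 -0.31  0.01]
14.15
```

View pics/w4.png

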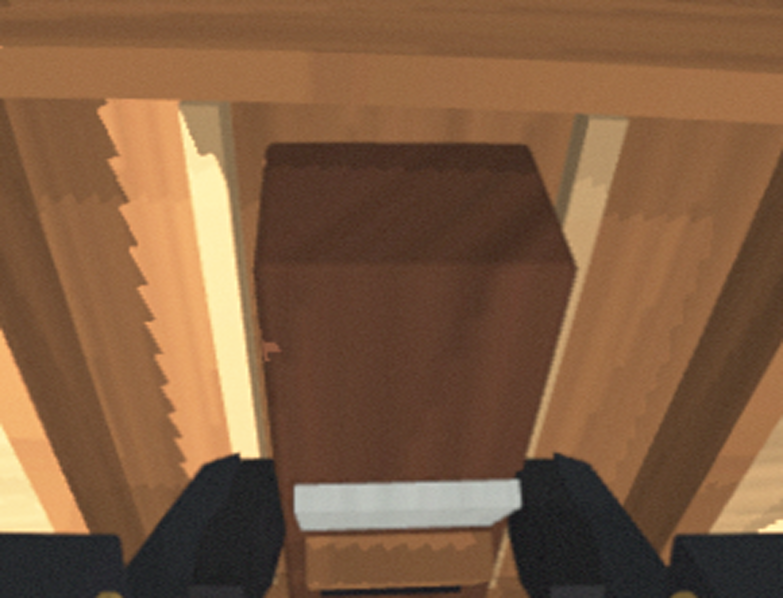

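The sole is resting on the floor (fit z about 9–12 against the floor's 8, pitch about 0) with equal rib gaps, and the fingertips are above the rim. I'll release, back out along the lid's slope, and look.

```bash
python3 - <<'E'
from fp import *
from workcell import r,jaws,solver,camera,order
jaws.ungrasp(); r.hold(.3)
print(r.current_gripper_width(),r.current_wrist_force().round(1))
p=r.current_eef_pos()
r.move_linear(at(CA,-40,2,100),rate=60)
r.move_linear(at(CA,-130,0,215),rate=120)
r.movep(at(CA,-110,0,240),quat(CA[2],20))
r.hold(.2)
c=wcam(r,camera);pickle.dump(c,open("w5.pkl","wb"))
im=c["pixels"][70:270,140:370];cv2.imwrite("pics/w5.png",cv2.resize(im,None,fx=3,fy=3,interpolation=cv2.INTER_CUBIC));print(r.current_time_s())
for x in(-100,-120,-160):
  for th in(.95,.0):
   for l in(0,10,20,30):
    pass
E
```

```text
0.9982465501735425 [-0.5  0.1  0.2]
18.0833
```

View pics/w5.png

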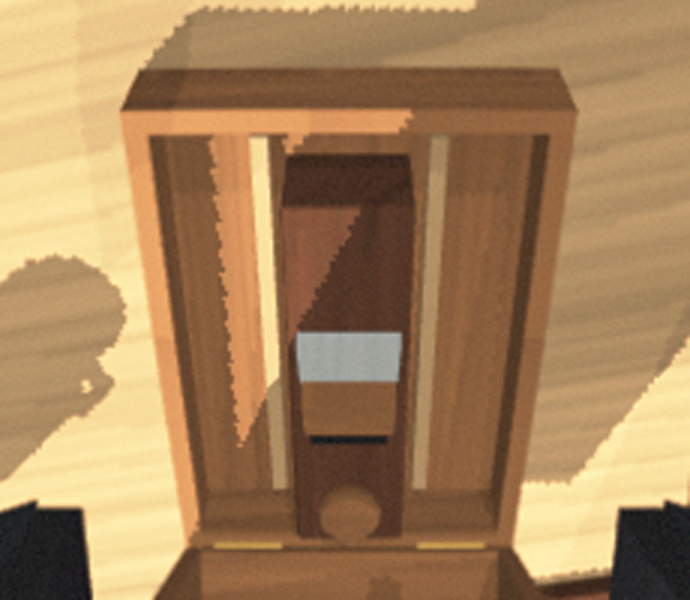

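The plane lies between the ribs, toe towards the hinge. Crop readings are heel top (281,205) and (413,205), heel bottom (287,155) and (410,155), and toe top (299,537) and (401,537). I'll fit this for flatness and check IK for the closing arc. The plan is to push near the lid's edge with shut fingers held vertical, along the hinge arc.

```bash
cat >> h.py <<'E'
def arc(th,a=215,lift=0):
    s,c=np.sin(th),np.cos(th);n=36+lift
    return at(CA,103-a*c+n*s+9,0,36+a*s+n*c+19)
E
python3 - <<'E'
from fp import *
from workcell import r,jaws,solver,camera,order
w=pickle.load(open("w5.pkl","rb"))
f=lambda a:(np.array(a)+.5)/3-.5+[140,70]
L=[(-80,-22,40),(-80,22,40),(-80,-22,0),(-80,22,0),(80,-22,40),(80,22,40)]
fitplane(w,f([(281,205),(413,205),(287,155),(410,155),(299,537),(401,537)]),L,[560,-168,8,CA[2],0,0])
print(proj(w,[at(CA,*l) for l in[(-95,-65,36),(-95,65,36),(85,-31,18),(85,31,18)]]).round(1).tolist(), f([(150,135),(547,135),(280,487),(420,487)]).round(1).tolist())
q=quat(CA[2],0)
for P in[at(CA,-110,0,330),at(CA,30,0,330)]+[arc(t) for t in(1.05,.96,.5,0)]:
    print(P.round(),solver.ik(P,q) is not None)
E
```

```text
pose [ 5.644e+02 -1.708e+02  4.000e-01] yaw-case,pitch,roll deg [ 0.4 -1.3  0.4] res [ 0.1  0.2 -0.   0.1  0.5 -0.2 -0.6 -0.3  0.   0.  -0.   0.1  0.2]
corners in case [[-69.0, 22.0, -1.0], [-70.0, 21.0, 39.0], [-69.0, -22.0, -2.0], [-70.0, -23.0, 38.0], [91.0, 23.0, 2.0], [90.0, 22.0, 42.0], [91.0, -21.0, 2.0], [90.0, -22.0, 42.0]]
[[188.9, 114.0], [323.2, 114.2], [232.9, 232.5], [279.1, 232.6]] [[189.7, 114.7], [322.0, 114.7], [233.0, 232.0], [279.7, 232.0]]
[ 446. -145.  330.] True
[ 583. -175.  330.] True
[ 589. -176.  259.] True
[ 571. -172.  252.] True
[ 495. -156.  190.] True
[ 453. -147.   91.] True
```

The plane is flat and centred: yaw 0.4°, toe at x about 91 of 95. It isn't riding on anything, since the fitted height comes out low rather than high. Now the lid.

```bash
python3 - <<'E'
from h import *
from workcell import r,jaws,solver,camera,order
q=quat(CA[2],0)
r.movep(at(CA,-110,0,330),q)
jaws.gripper_close(squeeze=10)
r.move_linear(at(CA,40,0,330),rate=150)
r.move_linear(arc(1.06,lift=12),rate=100)
stop=False
for th in np.arange(1.02,-.001,-.06):
    s=r.move_linear(arc(th),rate=60,max_force=15)
    f=r.current_wrist_force()
    if abs(th/.18-round(th/.18))<.2: print(round(th,2),f.round(1))
    if s: print("STOP",th,f,r.current_eef_pos());stop=True;break
if not stop:
    P=arc(0);P[2]=84
    print("press",r.move_linear(P,rate=15,max_force=8),r.current_eef_pos().round(1),r.current_wrist_force().round(1))
print(r.current_time_s())
E
```

```text
0.9 [-0.3  0.4 -1.3]
0.72 [0.3 0.6 0.1]
0.54 [-0.8  0.8  0.3]
0.36 [0.3 0.3 0.4]
0.18 [-0.7 -0.1 -0.6]
-0.0 [-2.   0.8 11. ]
STOP -8.881784197001252e-16 [-2.01814017  0.84598691 11.00930444] [ 453.08445292 -147.10549328   91.04203337]
28.6417
```

The tip met a hard stop at tip z = 72.0, exactly the closed lid's height, with 11 N. I'll lift clear and check from the scene and top cameras.

```bash
python3 - <<'E'
from h import *
from workcell import r,jaws,solver,camera,order
P=arc(0);P[2]=200
r.move_linear(P,rate=100)
r.movep([330,150,330],quat(0.3,0)); r.hold(.3)
a=camera("scene");b=camera("top")
L=[(-133,73,72),(-133,-73,72),(103,-73,72),(103,73,72)]
W=[at(CA,*l) for l in L]
for c in(a,b):
    for p in proj(c,W): cv2.circle(c["pixels"],tuple(int(v) for v in p.round()),2,(0,0,255),-1)
im=np.hstack([cv2.resize(a["pixels"][100:320,60:440],(400,300)),cv2.resize(b["pixels"][100:300,140:400],(400,300))])
cv2.imwrite("pics/end.png",im);print(r.current_time_s(),r.current_wrist_force().round(1))
E
```

```text
31.5917 [-0.2  0.2  0.6]
```

View pics/end.png

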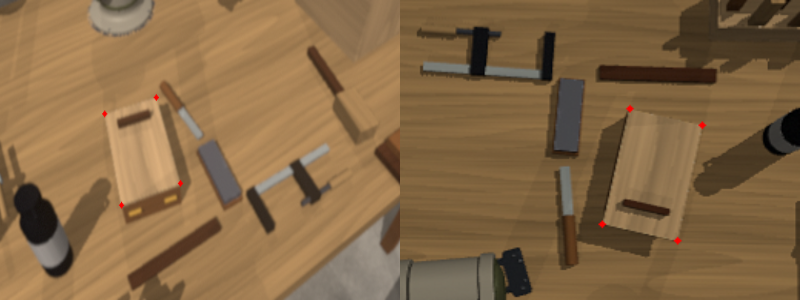

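The lid's top corners coincide with the closed-lid predictions (red dots) in both views: (105,114), (156,98), (180,184) and (122,205) on the left, (602,224), (678,240), (702,125) and (630,109) on the right. The other tools are where they were, and the arm is clear.

```bash
python3 -c "
from workcell import order
print(order.sign_off())"
```

```text
the job is handed in; nothing more can be done
None
```

The plane is in its case between the ribs, toe towards the hinge, and the lid is fully closed. I handed the job in shortly after the last clock reading of 31.6 s.

**Slip on the way:** during the carry the plane slid about 20 mm down through the pads and tipped toe-down by roughly 6°. It stayed held. I gripped harder, corrected the yaw and lowered it until the floor carried it, at about 3 N, before letting go. I don't believe it dropped, but the carry was not clean.

**Plane in the case:** after release the wrist picture showed it centred between the ribs. The fit gave 0.4° of yaw and about 1° of tilt, with the toe about 4 mm from the far wall. That fit put the sole about 8 mm too low (near 0 against the floor's 8), which I put down to depth error. It gave no sign of the plane riding on a rib.

**Lid:** I pushed it shut slowly along the hinge arc. It stopped at 72 mm, the closed height, with 11 N. Both overview cameras matched the closed outline.

**Other tools:** the ones in view looked unmoved by eye; I did not measure them again.

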